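Set out the row of paints in the same order

ROBOT

A 6-joint arm with a two-finger parallel gripper is mounted at the origin on the work surface. World frame = base frame: x ahead of the robot, y to its left, z up, the work surface at z = 0. Lengths are in mm, angles in rad, forces in N, time in s.
With the tool pointing down it reaches from about 300 to 850 mm from the base axis. Payload 4.2 kg.
Tool frame: the origin (TCP) lies where the fingers leave the gripper's body, on its centre line; the fingertips stand 78 mm ahead of it and the grasp point (between the pads) lies 60 mm ahead of it; z points along the fingers, y is the line along which they close (so a half turn about z gives the same grasp; the last joint's range is limited). The gripper opens to 91 mm and grips with 3 to 60 N. Pads are 32 mm wide; open, the fingers measure 118 mm over their backs; the gripper's body (76 mm by 178 mm) begins 60 mm behind the grasp point.
Start: joints at [-1.13, 0.32, 1.565, -0, 1.257, -0.02], TCP at [255.685, -515.034, 292.276] pointing down, gripper open.
Joint ranges: [-3.11, 3.11], [-0.84, 2.01], [0.21, 2.61], [-1.34, 4.49], [0.05, 2.63], [-2.56, 2.56]. Speed limits (rad/s): [2.57, 2.57, 3.14, 3.14, 3.14, 3.14].

INTERFACE

Orientations are given as a unit quaternion [w, x, y, z].
In Python, from bench import sensors, vision, job_done gives the robot as it stands.
- The arm moves only by the tool jog_arm, never from a script. Its argument "steps" is a list that holds one entry, the list of rows, each a list of 6 numbers: the shift along the tool's x, y, z normalised to -1 to 1, where 1 is 0.1 m, then the turn, a rotation vector about the tool's x, y, z normalised to -1 to 1, where 1 is pi rad. A call has 1 to 10 rows; each row is the pose to reach, as a shift and turn from the pose commanded when the call began, along the tool's axes at that moment, turning the shorter way round; what a row does not reach only later rows make up. A row lasts 1/8 s, in which the tool goes at most 62.5 mm and 10.7 degrees, less where a joint would pass 70% of its speed; a pose out of reach is approached as far as the arm can. A call with a number of a shift or a turn outside -1 to 1 is refused whole. A call with a gripper value outside its range is refused whole. "claw" is the opening, from -1 (shut) to 1 (fully open), set as the call begins (left out, the last holds). The fingers move at their own pace and stop on an object; "newtons" is the grip in N (left out, the last holds). Time passes only in rows, so rows that repeat a pose let the fingers close. It gives the time, the measured TCP pose, the force, the opening and the grip force at its end, in the units of the state.
- sensors.read_state(): the state, without advancing time (a new reading comes with each control period).
- vision.read_camera(name): name is "scene" or "side" or "wrist"; returns a dict with "color" (480x640x3 uint8, blue, green, red), "vfov" (degrees; the focal length in pixels is half the picture's height over the tangent of half this angle, whatever the lens; pixels are square), "cx", "cy" (the principal point, pixels), "rvec" (rotation vector, rad) and "tvec" (3), from world to camera coordinates, as OpenCV has them; the wrist camera has in their place "T_tool_cam" (4x4, takes a point from camera to tool coordinates, whose origin is the TCP and whose axes are the flange's). Camera axes: x right, y down, z forward; pixel columns grow to the right and rows downward; lengths in mm; the calibration is good to about 2 mm. A picture is of the moment at which its call begins: read the wrist's pose just before it. There is no depth.
- job_done(): hands the job in; it is judged then, once.
The state is a dict: "clock": time; "q": joint angles; "qvel": joint speeds; "effort": joint torques, N m; "tool_pos": TCP position; "eef_rot": TCP orientation; "wrist_force": force on the tool from outside, world axes, zero at the start; "moment": the same for the moment, N m; "finger_gap": finger opening in mm; "finger_force": force on a finger pad.
Only numpy, scipy, OpenCV 4.12 (cv2) and the standard library are available. Lean on these libraries where they do the work, as an engineer would, in place of code of your own. Each camera call takes 0.05 s, during which the arm holds its last target. There are 200 camera calls.

TASK

Move the four paint bottles from the brown storage rack to the empty white rack, keeping the row in the same left-to-right order: the leftmost bottle goes into the leftmost bay, and so on. Stand each bottle upright on the floor of its own bay, do not tip any bottle over on the way, and let go of them all.

Things in the scene. Friction and masses are not known exactly. Their poses are not given: they have to be found in the camera images.
- bottle_red: Loose rigid squeeze bottle of red paint, red cap, white label band, 50-105 g. Round body 36 mm across, straight up to 64 mm, then a shoulder and a 25 mm cap; 98 mm tall. Origin: centre of its underside, z up; yaw arbitrary. Starts upright in the storage_rack bay behind the red chip, up to 5 mm off the bay's centre each way.
- bottle_yellow: Loose rigid squeeze bottle of yellow paint, yellow cap, white label band, 50-105 g. Round body 36 mm across, straight up to 64 mm, then a shoulder and a 25 mm cap; 98 mm tall. Origin: centre of its underside, z up; yaw arbitrary. Starts upright in the storage_rack bay behind the yellow chip, up to 5 mm off the bay's centre each way.
- bottle_blue: Loose rigid squeeze bottle of blue paint, blue cap, white label band, 50-105 g. Round body 36 mm across, straight up to 64 mm, then a shoulder and a 25 mm cap; 98 mm tall. Origin: centre of its underside, z up; yaw arbitrary. Starts upright in the storage_rack bay behind the blue chip, up to 5 mm off the bay's centre each way.
- bottle_green: Loose rigid squeeze bottle of green paint, green cap, white label band, 50-105 g. Round body 36 mm across, straight up to 64 mm, then a shoulder and a 25 mm cap; 98 mm tall. Origin: centre of its underside, z up; yaw arbitrary. Starts upright in the storage_rack bay behind the green chip, up to 5 mm off the bay's centre each way.
- chip_red: Flat red colour chip, 40 x 21 mm with white border, fixed on the sloped label strip of storage_rack before one bay: it marks the red bottle's place in the row and stays there. Origin: chip centre, 46 mm in front (-x of storage_rack) of its bay's centre; axes parallel to storage_rack's.
- chip_yellow: Flat yellow colour chip, 40 x 21 mm with white border, fixed on the sloped label strip of storage_rack before one bay: it marks the yellow bottle's place in the row and stays there. Origin: chip centre, 46 mm in front (-x of storage_rack) of its bay's centre; axes parallel to storage_rack's.
- chip_blue: Flat blue colour chip, 40 x 21 mm with white border, fixed on the sloped label strip of storage_rack before one bay: it marks the blue bottle's place in the row and stays there. Origin: chip centre, 46 mm in front (-x of storage_rack) of its bay's centre; axes parallel to storage_rack's.
- chip_green: Flat green colour chip, 40 x 21 mm with white border, fixed on the sloped label strip of storage_rack before one bay: it marks the green bottle's place in the row and stays there. Origin: chip centre, 46 mm in front (-x of storage_rack) of its bay's centre; axes parallel to storage_rack's.
- storage_rack: Fixed brown bamboo rack, 66 (x) x 256 (y) mm, dark label strip to x = -57. Origin: centre of underside, on the desk; x away from the robot, y to the left along the row. Yaw within 0.4 rad; on either side. Bay centres x 0, y +90, +30, -30, -90 mm; bays 56 x 56 mm, floors 10 mm high; lips, dividers to 32, back dowel 41, ends 44 mm.
- work_rack: Fixed white steel rack, empty, 68 (x) x 260 (y) mm. Origin: centre of underside, on the desk; x away from the robot, y to the left along the row. Yaw within 0.4 rad; on either side. Bay centres x 0, y +96, +32, -32, -96 mm; bays 60 x 60 mm, floors 6 mm high; front wall and dividers to 30, back and ends to 40 mm. Low things (under 30 mm) lie near the racks.

How it is judged:
By the outcome, as a careful person would: the job done as asked, in the order asked, and still so for the second after the job is handed in, with the robot touching nothing.
It also fails if it takes over 120 s, if anything falls off the work surface, if the arm or the gripper's body presses on something with over 40 N, if the wrist force passes 120 N, or if a joint passes its speed limit or range.

## Working session

There is one attempt and no reset: what is moved stays moved. The work goes in short steps, Python scripts to look and compute and a tool call to move; the robot and the scene stay as the last step left them, time stands still between calls to the robot, and variables do not carry over. Pictures are saved under pics/ and viewed, at most 14 in all, crops included, and the job is handed in when it is done.

Besides the shell and the picture viewer there is one more tool, called after "Request:" by a JSON object that holds its "name" and its "arguments", one argument or row to a line. jog_arm: Moves the arm, as the interface text tells. Scaled input: -1 to 1 covers 0.1 m each way for a shift and pi rad each way for a turn. Its arguments: {"type":"object","properties":{"steps":{"type":"array"},"claw":{"type":"number"},"newtons":{"type":"number"}},"required":["steps"]}

```bash
mkdir -p pics; ls
python3 - <<'E'
from bench import sensors, vision
import cv2
s=sensors.read_state();print({k:s[k] for k in('clock','tool_pos','eef_rot','finger_gap')})
import pickle
d={}
for n in("scene","side","wrist"):
    c=vision.read_camera(n);d[n]=c
    cv2.imwrite(f"pics/{n}0.png",c["color"])
    print(n,{k:v for k,v in c.items() if k!="color"})
pickle.dump(d,open("c0.pkl","wb"))
E
```

```text
pics
{'clock': 0.0, 'tool_pos': array([ 255.51670854, -514.70077019,  291.4113349 ]), 'eef_rot': array([-8.76849278e-04,  9.73574554e-01,  2.28367646e-01, -1.92103914e-04]), 'finger_gap': 91.35343226519264}
scene {'vfov': 45.16501753563884, 'cx': 319.8259943466996, 'cy': 243.7749752896851, 'rvec': array([ 2.45443017,  0.88924169, -0.24393633]), 'tvec': array([-375.42757472, -247.90207317, 1408.22380994])}
side {'vfov': 44.51635550690608, 'cx': 316.46856553614, 'cy': 244.506690836943, 'rvec': array([ 0.42937416, -2.83517585,  1.05684518]), 'tvec': array([ 479.48686676,  143.1711807 , 1039.55176656])}
wrist {'vfov': 65.93822052887347, 'cx': 320.6873687372533, 'cy': 244.58149242662265, 'T_tool_cam': array([[ 1.62254012e-03, -9.63053627e-01, -2.69304807e-01,
         7.60020711e+01],
       [ 9.99998633e-01,  1.64872207e-03,  1.28962171e-04,
         4.46129389e-01],
       [ 3.19811292e-04, -2.69304648e-01,  9.63054985e-01,
        -9.18116009e+01],
       [ 0.00000000e+00,  0.00000000e+00,  0.00000000e+00,
         1.00000000e+00]])}
```

View pics/scene0.png

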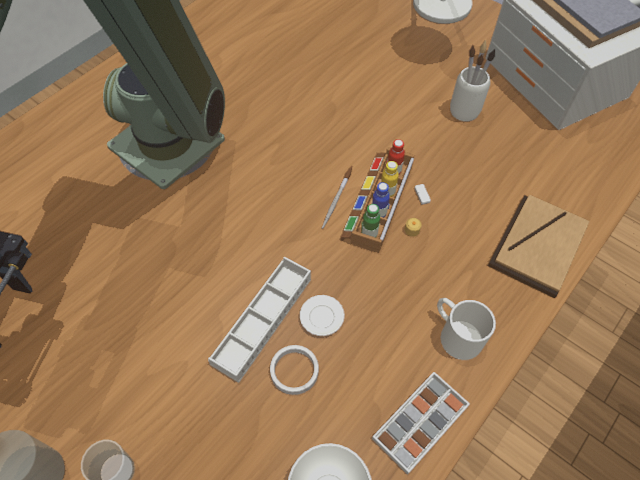

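View pics/side0.png

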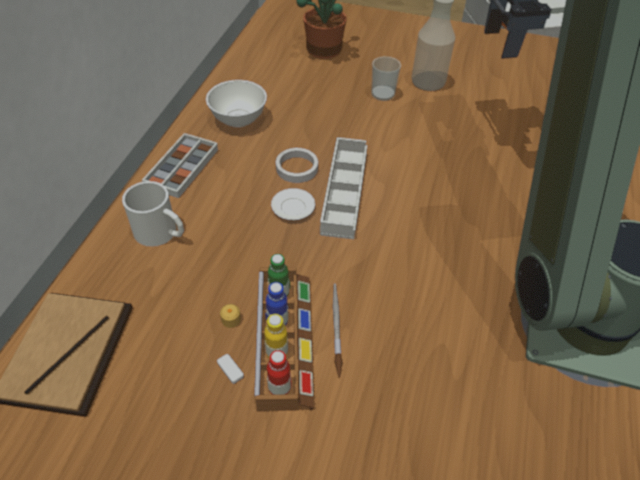

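The scene shows the brown rack at about (380,198), with red, yellow, blue and green in order. Red is the +y (left) end. The empty white rack is at about (260,318). In the side view they sit at (280,340) and (345,188).

```bash
cat > h.py <<'E'
import cv2,numpy as np
from scipy.spatial.transform import Rotation as R
def K(c):
    f=c["color"].shape[0]/2/np.tan(np.radians(c["vfov"])/2)
    return np.array([[f,0,c["cx"]],[0,f,c["cy"]],[0,0,1]])
def pose(c,st=None):  # camera->world R,t
    if "rvec" in c:
        r=cv2.Rodrigues(c["rvec"])[0]; return r.T,-r.T@c["tvec"]
    w,x,y,z=st["eef_rot"]; rt=R.from_quat([x,y,z,w]).as_matrix(); T=c["T_tool_cam"]
    return rt@T[:3,:3],rt@T[:3,3]+st["tool_pos"]
def ray(c,p,st=None):
    r,t=pose(c,st); d=r@np.linalg.inv(K(c))@[p[0],p[1],1]; return t,d/np.linalg.norm(d)
def plane(c,p,z,st=None):
    t,d=ray(c,p,st); return t+d*(z-t[2])/d[2]
def cross(rays):
    A=sum(np.eye(3)-np.outer(d,d) for t,d in rays);b=sum((np.eye(3)-np.outer(d,d))@t for t,d in rays)
    return np.linalg.solve(A,b)
def proj(c,P,st=None):
    r,t=pose(c,st); u=K(c)@r.T@(np.asarray(P,float)-t); return u[:2]/u[2]
HUE={"red":(174,6),"yellow":(22,34),"blue":(108,126),"green":(50,90)}
def mask(img,col,s=120,v=40):
    h=cv2.cvtColor(img,cv2.COLOR_BGR2HSV);a,b=HUE[col];H=h[...,0]
    m=((H>=a)|(H<=b)) if a>b else ((H>=a)&(H<=b))
    return (m&(h[...,1]>s)&(h[...,2]>v)).astype(np.uint8)
def blobs(m,amin=25):
    n,l,s,c=cv2.connectedComponentsWithStats(m); return sorted([(int(s[i,4]),c[i].round(1).tolist(),s[i,:4].tolist()) for i in range(1,n) if s[i,4]>=amin],reverse=True)
E
python3 - <<'E'
import pickle;from h import *
d=pickle.load(open("c0.pkl","rb"))
for n,(x0,x1,y0,y1) in {"scene":(335,420,130,260),"side":(245,320,245,415)}.items():
    im=d[n]["color"][y0:y1,x0:x1]
    for c in HUE:
        print(n,c,[(a,[round(p[0]+x0,1),round(p[1]+y0,1)],b[2:]) for a,p,b in blobs(mask(im,c),15)][:5])
a=cv2.resize(d["scene"]["color"][130:370,200:425],None,fx=2,fy=2,interpolation=cv2.INTER_CUBIC)[:,:400+50]
b=cv2.resize(d["side"]["color"][130:420,220:380],None,fx=2,fy=2,interpolation=cv2.INTER_CUBIC)
H=600;o=np.zeros((H,a.shape[1]+b.shape[1],3),np.uint8);o[:a.shape[0],:a.shape[1]]=a;o[:b.shape[0],a.shape[1]:]=b
cv2.imwrite("pics/crop1.png",o);print(o.shape)
E
```

```text
scene red [(226, [396.4, 153.7], [17, 24]), (63, [376.0, 163.0], [9, 11])]
scene yellow [(227, [390.0, 175.8], [16, 26]), (64, [367.9, 182.1], [10, 11]), (61, [413.9, 222.9], [11, 10])]
scene blue [(67, [381.5, 198.1], [15, 10]), (65, [359.5, 202.0], [10, 11]), (27, [381.9, 189.3], [11, 7])]
scene green []
side red [(437, [278.3, 371.6], [23, 33]), (163, [305.9, 382.6], [9, 20])]
side yellow [(455, [275.2, 334.5], [22, 32]), (144, [305.1, 349.3], [9, 19])]
side blue [(211, [275.7, 305.1], [19, 18]), (116, [304.2, 319.2], [8, 17]), (71, [275.6, 292.7], [14, 14])]
side green [(80, [303.5, 291.0], [6, 15]), (65, [275.7, 274.1], [16, 8])]
(600, 770, 3)
```

View pics/crop1.png

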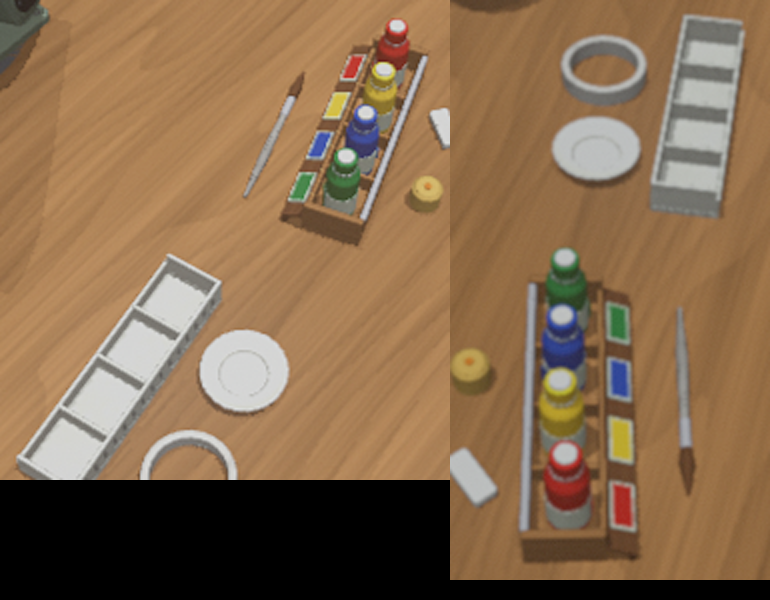

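The crop shows each bottle with a white disc on its cap, four white-bordered chips, and the white rack's walls brighter than the desk. I'll triangulate the chips and cap discs, and get a rough fit of the white rack.

Run:
```python
import pickle;from h import *
d=pickle.load(open("c0.pkl","rb"))
chip={"scene":{"red":(376,163),"yellow":(367.9,182.1),"blue":(359.5,202)},"side":{"red":(305.9,382.6),"yellow":(305.1,349.3),"blue":(304.2,319.2),"green":(303.5,291)}}
im=d["scene"]["color"]
g=blobs(mask(im[210:240,340:362],"green",80,30),10);print(g);chip["scene"]["green"]=(340+g[0][1][0],210+g[0][1][1])
win={"scene":{"red":(398,144),"yellow":(391,166),"blue":(383,188),"green":(373,208)},"side":{"red":(279,357),"yellow":(276,320),"blue":(277,288),"green":(278,260)}}
C=[]
for c in HUE:
    P=cross([ray(d[n],chip[n][c]) for n in chip]);C.append(P)
    r=[];q=[]
    for n in win:
        x,y=win[n][c];w=d[n]["color"][y-9:y+10,x-9:x+10];h=cv2.cvtColor(w,cv2.COLOR_BGR2HSV)
        m=((h[...,1]<60)&(h[...,2]>170)).astype(np.uint8);b=blobs(m,8)
        p=(x-9+b[0][1][0],y-9+b[0][1][1]);q.append((b[0][0],np.round(p,1)));r.append(ray(d[n],p))
    print(c,"chip",P.round(1),"cap",cross(r).round(1),q)
C=np.array(C);v=C[0]-C[3];yaw=np.arctan2(-v[0],v[1]);m=C.mean(0);ax=np.array([np.cos(yaw),np.sin(yaw)])
print("storage yaw",yaw,"pitch",np.linalg.norm(v)/3,"origin",m[:2]+46*ax)
for n,(x0,x1,y0,y1) in {"scene":(205,315,250,385),"side":(318,372,135,240)}.items():
    w=d[n]["color"][y0:y1,x0:x1];h=cv2.cvtColor(w,cv2.COLOR_BGR2HSV)
    m=((h[...,1]<60)&(h[...,2]>90)).astype(np.uint8)
    k=[c for c in cv2.findContours(m,0,2)[0]];k=max(k,key=cv2.contourArea)
    q=cv2.approxPolyDP(k,5,True)[:,0]+[x0,y0];rc=cv2.boxPoints(cv2.minAreaRect(k))+[x0,y0]
    print(n,cv2.contourArea(k))
    for p in q: print(p,plane(d[n],p,35).round(0)[:2])
    ctr=rc.mean(0);print("mid",plane(d[n],ctr,20).round(0))
```

```text
[(68, [10.6, 12.8], [6, 7, 10, 12])]
red chip [439.4 264.3  18.1] cap [479.5 279.3 105.6] [(39, array([398.1, 142.5])), (94, array([277.2, 356.1]))]
yellow chip [459.  206.9  18.5] cap [504.8 219.9 105.9] [(41, array([391.7, 164.3])), (84, array([274.7, 319.4]))]
blue chip [478.5 150.3  18.1] cap [524.6 160.2 106. ] [(44, array([382.5, 186. ])), (69, array([275.4, 286.8]))]
green chip [497.9  93.2  18.3] cap [542.  102.9 106.4] [(49, array([372.7, 207.4])), (53, array([276.9, 258.1]))]
storage yaw 0.3295733616961218 pitch 60.25327306570614 origin [512.23222052 193.55581115]
scene 4705.0
[285 257] [453. -71.]
[208 358] [ 487. -328.]
[237 381] [ 560. -325.]
[310 279] [526. -77.]
[310 270] [512. -61.]
mid [ 501. -200.   20.]
side 3288.0
[337 137] [ 552. -324.]
[320 233] [505. -36.]
[353 238] [442. -43.]
[366 145] [ 483. -317.]
mid [ 500. -187.   20.]
```

Request:
{"name": "jog_arm", "arguments": {
  "steps": [
    [[0.5,-0.24,0,0,0,0],[1,-0.48,0,0,0,0],[1,-0.48,0,0,0,0]]
  ],
  "claw": 1
}}

```text
clock: 0.52
tool_pos: [325.4, -425.0, 292.2]
eef_rot: [-0.001, 0.973, 0.23, 0.0]
wrist_force: [-0.6, -0.4, 0.3]
finger_gap: 91.1
finger_force: 0.0
```

Request:
{"name": "jog_arm", "arguments": {
  "steps": [
    [[0.5,-0.24,0,0,0,0],[1,-0.48,0,0,0,0],[1,-0.48,0,0,0,0]]
  ]
}}

```text
clock: 0.9
tool_pos: [393.4, -338.5, 292.1]
eef_rot: [-0.0, 0.973, 0.23, 0.0]
wrist_force: [-0.2, -0.6, 0.2]
finger_gap: 91.3
finger_force: 0.0
```

Request:
{"name": "jog_arm", "arguments": {
  "steps": [
    [[0.5,-0.24,0,0,0,0],[1,-0.48,0,0,0,0],[1,-0.48,0,0,0,0]]
  ]
}}

```text
clock: 1.27
tool_pos: [461.5, -251.8, 292.1]
eef_rot: [0.0, 0.973, 0.23, 0.0]
wrist_force: [-0.8, -1.4, 0.6]
finger_gap: 91.4
finger_force: 0.0
```

Request:
{"name": "jog_arm", "arguments": {
  "steps": [
    [[0.3,-0.16,0,0,0,-0.055],[0.6,-0.32,0,0,0,-0.11],[0.6,-0.32,0,0,0,-0.165],[0.6,-0.32,0,0,0,-0.22],[0.6,-0.32,0,0,0,-0.275],[0.6,-0.32,0,0,0,-0.33],[0.6,-0.32,0,0,0,-0.395],[0.6,-0.32,0,0,0,-0.395],[0.6,-0.32,0,0,0,-0.395]]
  ]
}}

```text
clock: 2.4
tool_pos: [499.5, -198.5, 292.2]
eef_rot: [0.0, 0.661, 0.751, -0.0]
wrist_force: [0.6, -0.5, 0.5]
finger_gap: 91.0
finger_force: 0.0
```

Run:
```python
from h import *;from bench import sensors,vision;import pickle
s=sensors.read_state();c=vision.read_camera("wrist");pickle.dump((s,c),open("w1.pkl","wb"))
print(s["clock"],s["tool_pos"].round(1),s["eef_rot"],s["q"]);cv2.imwrite("pics/w1.png",c["color"])
```

```text
2.4 [ 499.5 -198.5  292.2] [ 5.23212785e-05  6.60743055e-01  7.50612113e-01 -2.59458891e-04] [-3.99350908e-01  2.60683086e-01  1.64946679e+00 -5.57092429e-04
  1.23150802e+00 -5.26345222e-01]
```

View pics/w1.png

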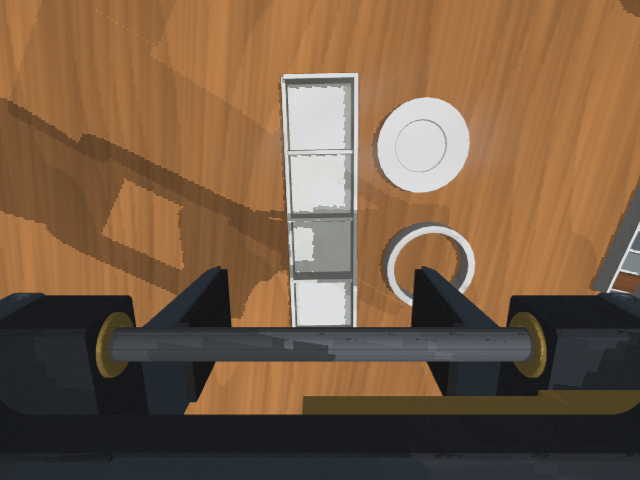

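The wrist view shows the white rack upright in the picture. Its left-end corners are at (283,75) and (357,75), the back edge runs to (355,325), and the dividers are at rows 151, 217 and 280. I'll fit those edges.

Run:
```python
from h import *;import pickle
s,c=pickle.load(open("w1.pkl","rb"));d=pickle.load(open("c0.pkl","rb"))
h=cv2.cvtColor(c["color"],cv2.COLOR_BGR2HSV);m=(h[...,1]<70)&(h[...,2]>50)
m[:,370:]=0;m[:,:270]=0;m[325:]=0;m[:60]=0
B=[];F=[]
for y in range(85,320,3):
    x=np.where(m[y])[0]
    if len(x)>10: B.append((x.max()+.5,y));F.append((x.min()-.5,y))
T=[(x,np.where(m[:,x])[0].min()-.5) for x in range(290,352,3)]
def fit(P,z):
    W=np.array([plane(c,p,z,s)[:2] for p in P],np.float32);l=cv2.fitLine(W,cv2.DIST_HUBER,0,.01,.01).ravel();return l,W
lb,_=fit(B,40);lf,_=fit(F,30);lt,_=fit(T,40)
yaw=lambda l:np.arctan(-l[0]/l[1])
print("yaw back,front",yaw(lb),yaw(lf),"end",np.arctan(lt[1]/lt[0]))
X=lambda a,b:a[2:]+a[:2]*np.linalg.solve(np.array([a[:2],-b[:2]]).T,b[2:]-a[2:])[0]
k1=X(lb,lt);k2=X(lf,lt);print("corners",k1,k2,np.linalg.norm(k1-k2))
y=(yaw(lb)+yaw(lf))/2;u=np.array([np.cos(y),np.sin(y)]);v=np.array([-u[1],u[0]])
o1=k1-34*u-130*v;o2=lf[2:]+lf[:2]*0;print("width",(k1-lf[2:])@u, "origin",o1)
mid=k1-u*((k1-lf[2:])@u)/2
print("origin mid",mid-130*v)
print("profile",[(x,) for x in np.where(np.abs(np.diff(h[70:330,322,2].astype(int)))>12)[0]+70])
# height check: back-left corner over 3 views
r=[ray(d["scene"],(310,268)),ray(d["side"],(320.5,232)),ray(c,proj(c,[*k1,40],s),s)]
print("corner px",proj(c,[*k1,40],s),"3-view",cross(r),"pred scene/side",proj(d["scene"],[*k1,40]),proj(d["side"],[*k1,40]))
for yy in (96,32,-32,-96): print((mid-130*v+yy*v).round(1),end=' ')
```

```text
yaw back,front 0.1465785 0.14898665 end 0.1485418
corners [514.45233 -63.04313] [447.3413  -73.08589] 67.85828
width 67.719574 origin [ 499.9648  -196.63248]
origin mid [ 500.1035  -196.61183]
profile [(np.int64(72),), (np.int64(73),), (np.int64(76),), (np.int64(77),), (np.int64(78),), (np.int64(83),), (np.int64(87),), (np.int64(148),), (np.int64(149),), (np.int64(153),), (np.int64(154),), (np.int64(155),), (np.int64(205),), (np.int64(208),), (np.int64(212),), (np.int64(213),), (np.int64(217),), (np.int64(221),), (np.int64(270),), (np.int64(271),), (np.int64(278),), (np.int64(279),), (np.int64(281),), (np.int64(282),), (np.int64(324),), (np.int64(325),), (np.int64(326),)]
corner px [358.35491676  72.11986117] 3-view [510.0620115  -54.96959912  21.10845403] pred scene/side [310.07697011 270.05414722] [319.64127111 220.26737444]
[ 486.  -101.7] [ 495.4 -165. ] [ 504.8 -228.3] [ 514.2 -291.6]
```

Request:
{"name": "jog_arm", "arguments": {
  "steps": [
    [[0.5,0.14,0,0,0,0],[0.98,0.27,0,0,0,0],[0.98,0.27,0,0,0,0]]
  ]
}}

```text
clock: 2.82
tool_pos: [514.0, -94.4, 292.3]
eef_rot: [-0.0, 0.658, 0.753, 0.0]
wrist_force: [-0.7, -0.1, -0.6]
finger_gap: 91.6
finger_force: 0.0
```

Request:
{"name": "jog_arm", "arguments": {
  "steps": [
    [[0.5,0.14,0,0,0,0],[0.98,0.27,0,0,0,0],[0.98,0.27,0,0,0,0]]
  ]
}}

```text
clock: 3.2
tool_pos: [528.2, 5.5, 292.3]
eef_rot: [0.0, 0.658, 0.753, 0.0]
wrist_force: [-0.1, -1.2, 0.4]
finger_gap: 91.3
finger_force: 0.0
```

Request:
{"name": "jog_arm", "arguments": {
  "steps": [
    [[0.5,0.14,0,0,0,-0.035],[0.98,0.27,0,0,0,-0.065],[0.98,0.27,0,0,0,-0.065],[0.98,0.27,0,0,0,-0.065]]
  ]
}}

```text
clock: 3.7
tool_pos: [541.9, 103.2, 292.1]
eef_rot: [0.0, 0.58, 0.815, -0.001]
wrist_force: [0.4, 0.2, 0.1]
finger_gap: 91.3
finger_force: 0.0
```

Run:
```python
from h import *;from bench import sensors,vision;import pickle
s=sensors.read_state();c=vision.read_camera("wrist");pickle.dump((s,c),open("w2.pkl","wb"))
print(s["clock"],s["tool_pos"].round(1),s["eef_rot"],s["q"]);cv2.imwrite("pics/w2.png",c["color"])
```

```text
3.7 [541.9 103.2 292.1] [ 2.85595384e-04  5.79944909e-01  8.14655379e-01 -6.58838190e-04] [ 1.67900731e-01  2.83160530e-01  1.61792586e+00 -1.41104267e-03
  1.24103597e+00 -1.65115828e-01]
```

View pics/w2.png

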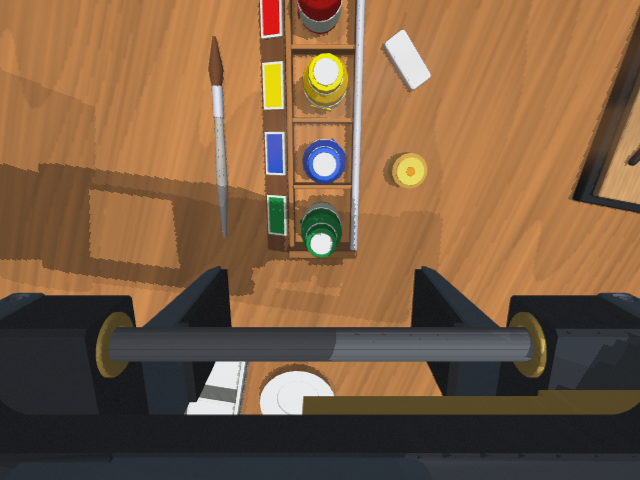

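The wrist view shows the cap discs: green (321,244), blue (324,164) and yellow (326,70). Red is partly cut off at the top. The green cap sits almost under the TCP.

```bash
cat > caps.py <<'E'
from h import *
def disc(c,x,y,r=18):
    w=c["color"][max(0,y-r):y+r,x-r:x+r];h=cv2.cvtColor(w,cv2.COLOR_BGR2HSV)
    b=blobs(((h[...,1]<60)&(h[...,2]>170)).astype(np.uint8),8)[0];return (x-r+b[1][0],max(0,y-r)+b[1][1])
E
python3 - <<'E'
from caps import *;import pickle
s,c=pickle.load(open("w2.pkl","rb"));d=pickle.load(open("c0.pkl","rb"))
sc={"green":(372.7,207.4),"blue":(382.5,186),"yellow":(391.7,164.3)};sd={"green":(276.9,258.1),"blue":(275.4,286.8),"yellow":(274.7,319.4)}
for k,p in {"green":(321,244),"blue":(324,164),"yellow":(326,70)}.items():
    q=disc(c,*p);P=plane(c,q,108,s)
    print(k,np.round(q,1),P.round(1),cross([ray(c,q,s),ray(d["scene"],sc[k]),ray(d["side"],sd[k])]).round(1))
F=[]
for k,p in {"green":(277,215),"blue":(275,154),"yellow":(272,85)}.items():
    b=blobs(mask(c["color"][p[1]-28:p[1]+28,p[0]-16:p[0]+16],k,90,30))[0];P=plane(c,(p[0]-16+b[1][0],p[1]-28+b[1][1]),18.3,s);F.append(P);print(k,"chip",P.round(1))
v=F[2]-F[0];print("yaw",np.arctan2(-v[0],v[1]),np.linalg.norm(v)/2)
E
```

```text
green [320.9 243.4] [542.3 102.5 108. ] [542.2 102.6 106.6]
blue [324.  163.9] [524.6 160.1 108. ] [524.6 160.1 106. ]
yellow [325.5  71.1] [505.  219.1 108. ] [504.8 219.7 105.9]
green chip [498.3  92.6  18.3]
blue chip [478.7 149.4  18.3]
yellow chip [458.9 206.7  18.3]
yaw 0.33231343716112344 60.3733964024294
```

Request:
{"name": "jog_arm", "arguments": {
  "steps": [
    [[0,0,0.5,0,0,0],[0,0,1,0,0,0],[0,0,1,0,0,0]]
  ]
}}

```text
clock: 4.12
tool_pos: [539.6, 102.7, 189.3]
eef_rot: [-0.003, 0.58, 0.814, -0.003]
wrist_force: [-0.1, 0.6, 0.1]
finger_gap: 91.6
finger_force: 0.0
```

Request:
{"name": "jog_arm", "arguments": {
  "steps": [
    [[0,0,0.3,0,0,0],[0,0,0.55,0,0,0],[0,0,0.68,0,0,0],[0,0,0.68,0,0,0],[0,0,0.68,0,0,0]]
  ]
}}

```text
clock: 4.75
tool_pos: [542.7, 104.7, 125.7]
eef_rot: [0.001, 0.579, 0.815, 0.001]
wrist_force: [0.2, 0.3, 0.9]
finger_gap: 91.0
finger_force: 0.0
```

Request:
{"name": "jog_arm", "arguments": {
  "steps": [
    [[0,0,0,0,0,0],[0,0,0,0,0,0],[0,0,0,0,0,0],[0,0,0,0,0,0],[0,0,0,0,0,0],[0,0,0,0,0,0]]
  ],
  "claw": -1,
  "newtons": 20
}}

```text
clock: 5.5
tool_pos: [541.7, 104.7, 124.2]
eef_rot: [-0.0, 0.579, 0.815, -0.0]
wrist_force: [0.3, -0.0, 0.1]
finger_gap: 35.5
finger_force: 20.0
```

Request:
{"name": "jog_arm", "arguments": {
  "steps": [
    [[0,0,-0.2,0,0,0],[0,0,-0.6,0,0,0],[0,0,-1,0,0,0],[0,0,-1,0,0,0],[0,0,-1,0,0,0]]
  ]
}}

```text
clock: 6.12
tool_pos: [541.1, 104.6, 223.3]
eef_rot: [-0.001, 0.579, 0.815, -0.001]
wrist_force: [-0.1, -0.5, -1.2]
finger_gap: 35.6
finger_force: 20.0
```

Request:
{"name": "jog_arm", "arguments": {
  "steps": [
    [[-0.25,-0.1,0,0,0,0],[-0.6,-0.25,0,0,0,0],[-0.908,-0.389,0,0,0,0],[-0.908,-0.389,0,0,0,0]]
  ]
}}

```text
clock: 6.62
tool_pos: [533.8, 4.5, 222.4]
eef_rot: [-0.002, 0.58, 0.814, -0.001]
wrist_force: [0.1, 1.1, -2.0]
finger_gap: 35.3
finger_force: 20.0
```

Request:
{"name": "jog_arm", "arguments": {
  "steps": [
    [[-0.4,-0.17,0,0,0,0],[-0.8,-0.34,0,0,0,0],[-0.908,-0.389,0,0,0,0],[-0.908,-0.389,0,0,0,0]]
  ]
}}

```text
clock: 7.12
tool_pos: [527.8, -92.0, 223.4]
eef_rot: [-0.001, 0.58, 0.815, -0.0]
wrist_force: [-0.4, 0.5, -0.9]
finger_gap: 35.3
finger_force: 20.0
```

Request:
{"name": "jog_arm", "arguments": {
  "steps": [
    [[-0.4,-0.17,0,0,0,0],[-0.8,-0.34,0,0,0,0],[-0.908,-0.389,0,0,0,0],[-0.908,-0.389,0,0,0,0]]
  ]
}}

```text
clock: 7.62
tool_pos: [521.3, -190.0, 223.9]
eef_rot: [-0.001, 0.579, 0.815, 0.0]
wrist_force: [0.9, 0.3, -1.0]
finger_gap: 35.4
finger_force: 20.0
```

Request:
{"name": "jog_arm", "arguments": {
  "steps": [
    [[-0.4,-0.17,0,0,0,0.02],[-0.7,-0.3,0,0,0,0.04],[-0.908,-0.389,0,0,0,0.059],[-0.908,-0.389,0,0,0,0.059],[-0.908,-0.389,0,0,0,0.059],[-0.908,-0.389,0,0,0,0.059]]
  ]
}}

```text
clock: 8.38
tool_pos: [514.5, -288.3, 224.3]
eef_rot: [-0.0, 0.652, 0.758, 0.0]
wrist_force: [0.1, -0.2, -1.0]
finger_gap: 35.5
finger_force: 20.0
```

Run:
```python
from h import *;from bench import sensors,vision;import pickle
s=sensors.read_state();c=vision.read_camera("wrist");pickle.dump((s,c),open("w3.pkl","wb"))
print(s["clock"],s["tool_pos"].round(1),s["eef_rot"],s["finger_gap"]);cv2.imwrite("pics/w3.png",c["color"])
```

```text
8.375 [ 514.5 -288.3  224.3] [-1.76493398e-04  6.51705706e-01  7.58471901e-01  1.30384311e-04] 35.49733568551246
```

View pics/w3.png

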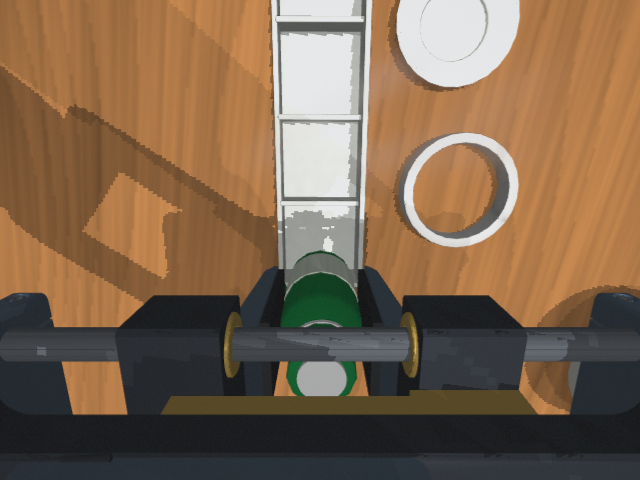

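The green bottle hangs upright between the fingers, over the rightmost bay. The rack's side walls are at columns 275 and 365, centred on the bottle. I'll lower it.

Request:
{"name": "jog_arm", "arguments": {
  "steps": [
    [[0,0,0.4,0,0,0],[0,0,0.75,0,0,0],[0,0,0.9,0,0,0],[0,0,0.9,0,0,0],[0,0,0.9,0,0,0]]
  ]
}}

```text
clock: 9.05
tool_pos: [515.2, -289.8, 135.7]
eef_rot: [0.001, 0.652, 0.758, 0.0]
wrist_force: [0.1, -0.0, -0.9]
finger_gap: 35.2
finger_force: 20.0
```

Request:
{"name": "jog_arm", "arguments": {
  "steps": [
    [[0,0,0.05,0,0,0],[0,0,0.1,0,0,0],[0,0,0.135,0,0,0],[0,0,0.135,0,0,0],[0,0,0.135,0,0,0]]
  ]
}}

```text
clock: 9.68
tool_pos: [514.3, -289.5, 120.8]
eef_rot: [0.0, 0.652, 0.758, -0.0]
wrist_force: [-0.5, -1.0, 0.2]
finger_gap: 35.4
finger_force: 20.0
```

Request:
{"name": "jog_arm", "arguments": {
  "steps": [
    [[0,0,0,0,0,0],[0,0,0,0,0,0],[0,0,0,0,0,0],[0,0,-0.1,0,0,0],[0,0,-0.4,0,0,0],[0,0,-0.8,0,0,0],[0,0,-1,0,0,0],[0,0,-1,0,0,0]]
  ],
  "claw": 0.2
}}

```text
clock: 10.68
tool_pos: [515.1, -289.9, 223.2]
eef_rot: [0.002, 0.652, 0.758, 0.0]
wrist_force: [1.2, -0.1, -1.2]
finger_gap: 54.5
finger_force: 0.0
```

Request:
{"name": "jog_arm", "arguments": {
  "steps": [
    [[0.45,0.08,0,0,0,0],[0.886,0.153,0,0,0,0],[0.886,0.153,0,0,0,0]]
  ],
  "claw": 1
}}

```text
clock: 11.05
tool_pos: [515.4, -197.0, 219.7]
eef_rot: [-0.001, 0.651, 0.759, -0.0]
wrist_force: [-0.4, -0.8, -0.0]
finger_gap: 82.2
finger_force: 0.0
```

Request:
{"name": "jog_arm", "arguments": {
  "steps": [
    [[0.45,0.08,0,0,0,0],[0.886,0.153,0,0,0,0],[0.886,0.153,0,0,0,0]]
  ]
}}

```text
clock: 11.42
tool_pos: [517.8, -108.1, 220.0]
eef_rot: [-0.001, 0.651, 0.759, -0.0]
wrist_force: [-0.2, -1.4, 0.0]
finger_gap: 91.4
finger_force: 0.0
```

Request:
{"name": "jog_arm", "arguments": {
  "steps": [
    [[0.45,0.08,0,0,0,0],[0.886,0.153,0,0,0,0],[0.886,0.153,0,0,0,0]]
  ]
}}

```text
clock: 11.8
tool_pos: [520.2, -18.9, 220.2]
eef_rot: [-0.0, 0.651, 0.759, -0.0]
wrist_force: [-0.2, -1.6, -0.5]
finger_gap: 91.2
finger_force: 0.0
```

Request:
{"name": "jog_arm", "arguments": {
  "steps": [
    [[0.45,0.08,0,0,0,0],[0.886,0.153,0,0,0,0],[0.886,0.153,0,0,0,0]]
  ]
}}

```text
clock: 12.18
tool_pos: [522.5, 70.5, 220.3]
eef_rot: [0.0, 0.651, 0.759, -0.0]
wrist_force: [-0.4, -0.2, -0.0]
finger_gap: 91.3
finger_force: 0.0
```

Request:
{"name": "jog_arm", "arguments": {
  "steps": [
    [[0.45,0.08,0,0,0,-0.03],[0.886,0.153,0,0,0,-0.0585],[0.886,0.153,0,0,0,-0.0585],[0.886,0.153,0,0,0,-0.0585],[0.886,0.153,0,0,0,-0.0585]]
  ]
}}

```text
clock: 12.8
tool_pos: [524.1, 158.3, 220.6]
eef_rot: [0.0, 0.581, 0.814, -0.0]
wrist_force: [0.1, 0.4, -0.4]
finger_gap: 91.0
finger_force: 0.0
```

Run:
```python
from h import *;from bench import sensors,vision;import pickle
s=sensors.read_state();c=vision.read_camera("wrist")
w=c["color"].copy();a=vision.read_camera("scene")["color"]
print(s["clock"],s["tool_pos"].round(1),s["eef_rot"],s["finger_gap"]);cv2.imwrite("pics/w4.png",np.hstack([w[:340,160:480],a[80:420,180:500]]))
import pickle;pickle.dump((s,c),open("w4.pkl","wb"))
```

```text
12.8 [524.1 158.3 220.6] [ 1.44052385e-04  5.80824384e-01  8.14028802e-01 -3.52649378e-04] 91.01388537868301
```

View pics/w4.png

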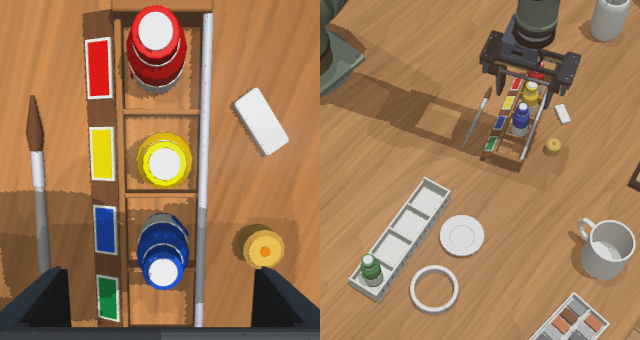

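The right half shows green standing upright in the rightmost bay. The left half shows blue's cap at (322,271) in full-frame pixels, yellow at (325,164) and red at (316,30).

Run:
```python
from caps import *;import pickle
s,c=pickle.load(open("w4.pkl","rb"));d=pickle.load(open("c0.pkl","rb"))
for k,p in {"blue":(322,271),"yellow":(325,164),"red":(316,30)}.items(): print(k,plane(c,disc(c,*p),107,s).round(1))
```

```text
blue [524.9 160.1 107. ]
yellow [505.1 219.3 107. ]
red [479.6 278.9 107. ]
```

Request:
{"name": "jog_arm", "arguments": {
  "steps": [
    [[0.014,0.013,0.3,0,0,0],[0.014,0.013,0.6,0,0,0],[0.014,0.013,0.85,0,0,0],[0.014,0.013,0.966,0,0,0],[0.014,0.013,0.966,0,0,0],[0.014,0.013,0.966,0,0,0]]
  ]
}}

```text
clock: 13.65
tool_pos: [525.3, 161.8, 125.1]
eef_rot: [0.001, 0.58, 0.815, 0.001]
wrist_force: [-0.1, 0.4, 0.4]
finger_gap: 90.9
finger_force: 0.0
```

Request:
{"name": "jog_arm", "arguments": {
  "steps": [
    [[0,0,0,0,0,0],[0,0,0,0,0,0],[0,0,0,0,0,0],[0,0,0,0,0,0],[0,0,0,0,0,0],[0,0,0,0,0,0]]
  ],
  "claw": -1,
  "newtons": 20
}}

```text
clock: 14.4
tool_pos: [524.5, 161.7, 124.1]
eef_rot: [-0.0, 0.58, 0.815, -0.0]
wrist_force: [0.8, -0.4, 0.2]
finger_gap: 35.7
finger_force: 20.0
```

Request:
{"name": "jog_arm", "arguments": {
  "steps": [
    [[0,0,-0.2,0,0,0],[0,0,-0.6,0,0,0],[0,0,-1,0,0,0],[0,0,-1,0,0,0],[0,0,-1,0,0,0]]
  ]
}}

```text
clock: 15.02
tool_pos: [524.0, 161.6, 223.2]
eef_rot: [-0.001, 0.58, 0.815, -0.001]
wrist_force: [-0.2, -0.0, -1.6]
finger_gap: 35.6
finger_force: 20.0
```

Request:
{"name": "jog_arm", "arguments": {
  "steps": [
    [[-0.25,-0.1,0,0,0,0],[-0.6,-0.24,0,0,0,0],[-0.902,-0.364,0,0,0,0],[-0.902,-0.364,0,0,0,0]]
  ]
}}

```text
clock: 15.52
tool_pos: [518.7, 63.0, 222.3]
eef_rot: [-0.001, 0.581, 0.814, -0.001]
wrist_force: [-0.4, 0.2, -1.7]
finger_gap: 35.4
finger_force: 20.0
```

Request:
{"name": "jog_arm", "arguments": {
  "steps": [
    [[-0.4,-0.16,0,0,0,0],[-0.8,-0.32,0,0,0,0],[-0.902,-0.364,0,0,0,0],[-0.902,-0.364,0,0,0,0]]
  ]
}}

```text
clock: 16.02
tool_pos: [514.7, -32.2, 223.4]
eef_rot: [-0.001, 0.58, 0.814, -0.0]
wrist_force: [0.6, 0.5, -1.1]
finger_gap: 35.5
finger_force: 20.0
```

Request:
{"name": "jog_arm", "arguments": {
  "steps": [
    [[-0.4,-0.16,0,0,0,0],[-0.8,-0.32,0,0,0,0],[-0.902,-0.364,0,0,0,0],[-0.902,-0.364,0,0,0,0]]
  ]
}}

```text
clock: 16.52
tool_pos: [510.2, -128.8, 223.9]
eef_rot: [-0.0, 0.58, 0.815, 0.0]
wrist_force: [-0.3, 0.5, -0.7]
finger_gap: 35.4
finger_force: 20.0
```

Request:
{"name": "jog_arm", "arguments": {
  "steps": [
    [[-0.4,-0.16,0,0,0,0.02],[-0.7,-0.28,0,0,0,0.04],[-0.902,-0.364,0,0,0,0.0585],[-0.902,-0.364,0,0,0,0.0585],[-0.902,-0.364,0,0,0,0.0585],[-0.902,-0.364,0,0,0,0.0585]]
  ]
}}

```text
clock: 17.27
tool_pos: [505.3, -225.7, 224.2]
eef_rot: [-0.0, 0.652, 0.758, 0.0]
wrist_force: [-0.2, -0.9, -1.1]
finger_gap: 35.5
finger_force: 20.0
```

Request:
{"name": "jog_arm", "arguments": {
  "steps": [
    [[-0.01,0,0.4,0,0,0],[-0.01,0,0.75,0,0,0],[-0.01,0,0.9,0,0,0],[-0.01,0,0.9,0,0,0],[-0.01,0,0.9,0,0,0]]
  ]
}}

```text
clock: 17.9
tool_pos: [506.3, -228.0, 135.5]
eef_rot: [0.001, 0.652, 0.758, 0.0]
wrist_force: [0.3, 0.2, -1.3]
finger_gap: 35.3
finger_force: 20.0
```

Request:
{"name": "jog_arm", "arguments": {
  "steps": [
    [[0,0,0.05,0,0,0],[0,0,0.1,0,0,0],[0,0,0.135,0,0,0],[0,0,0.135,0,0,0],[0,0,0.135,0,0,0]]
  ]
}}

```text
clock: 18.52
tool_pos: [505.3, -227.8, 120.7]
eef_rot: [0.0, 0.652, 0.758, -0.0]
wrist_force: [0.0, -0.3, -0.6]
finger_gap: 35.5
finger_force: 20.0
```

Request:
{"name": "jog_arm", "arguments": {
  "steps": [
    [[0,0,0,0,0,0],[0,0,0,0,0,0],[0,0,0,0,0,0],[0,0,-0.1,0,0,0],[0,0,-0.4,0,0,0],[0,0,-0.8,0,0,0],[0,0,-1,0,0,0],[0,0,-1,0,0,0]]
  ],
  "claw": 0.2
}}

```text
clock: 19.52
tool_pos: [506.1, -228.2, 222.9]
eef_rot: [0.002, 0.652, 0.758, 0.001]
wrist_force: [0.6, -0.0, -0.6]
finger_gap: 54.8
finger_force: 0.0
```

Request:
{"name": "jog_arm", "arguments": {
  "steps": [
    [[0.45,0.07,0,0,0,0],[0.882,0.131,0,0,0,0],[0.882,0.131,0,0,0,0]]
  ],
  "claw": 1
}}

```text
clock: 19.9
tool_pos: [504.2, -136.3, 219.6]
eef_rot: [-0.001, 0.651, 0.759, -0.0]
wrist_force: [-0.1, -1.4, -0.4]
finger_gap: 81.8
finger_force: 0.0
```

Request:
{"name": "jog_arm", "arguments": {
  "steps": [
    [[0.45,0.07,0,0,0,0],[0.882,0.131,0,0,0,0],[0.882,0.131,0,0,0,0]]
  ]
}}

```text
clock: 20.27
tool_pos: [504.6, -48.1, 219.9]
eef_rot: [-0.001, 0.651, 0.759, -0.0]
wrist_force: [1.1, 0.0, 0.2]
finger_gap: 90.9
finger_force: 0.0
```

Request:
{"name": "jog_arm", "arguments": {
  "steps": [
    [[0.45,0.07,0,0,0,0],[0.882,0.131,0,0,0,0],[0.882,0.131,0,0,0,0]]
  ]
}}

```text
clock: 20.65
tool_pos: [504.9, 40.3, 220.1]
eef_rot: [-0.0, 0.651, 0.759, -0.0]
wrist_force: [0.0, -0.3, 0.5]
finger_gap: 91.1
finger_force: 0.0
```

Request:
{"name": "jog_arm", "arguments": {
  "steps": [
    [[0.45,0.07,0,0,0,0],[0.882,0.131,0,0,0,0],[0.882,0.131,0,0,0,0]]
  ]
}}

```text
clock: 21.02
tool_pos: [505.1, 129.0, 220.2]
eef_rot: [0.0, 0.651, 0.759, -0.0]
wrist_force: [-0.6, -0.6, 0.8]
finger_gap: 91.2
finger_force: 0.0
```

Request:
{"name": "jog_arm", "arguments": {
  "steps": [
    [[0.45,0.07,0,0,0,-0.03],[0.882,0.131,0,0,0,-0.0585],[0.882,0.131,0,0,0,-0.0585],[0.882,0.131,0,0,0,-0.0585],[0.882,0.131,0,0,0,-0.0585]]
  ]
}}

```text
clock: 21.65
tool_pos: [504.6, 216.2, 220.5]
eef_rot: [0.0, 0.581, 0.814, -0.0]
wrist_force: [-0.5, 0.0, 0.2]
finger_gap: 91.4
finger_force: 0.0
```

Run:
```python
from caps import *;from bench import sensors,vision
s=sensors.read_state();c=vision.read_camera("wrist");a=vision.read_camera("scene")["color"]
print(s["clock"],s["tool_pos"].round(1),s["eef_rot"].round(3))
for k,P in {"yellow":(505.1,219.3,107),"red":(479.6,278.9,107)}.items(): print(k,plane(c,disc(c,*proj(c,P,s).round().astype(int)),107,s).round(1))
cv2.imwrite("pics/w5.png",np.hstack([c["color"][:340,160:480],a[80:420,180:500]]))
```

```text
21.65 [504.6 216.2 220.5] [ 0.     0.581  0.814 -0.   ]
yellow [505.3 219.3 107. ]
red [479.7 278.8 107. ]
```

View pics/w5.png

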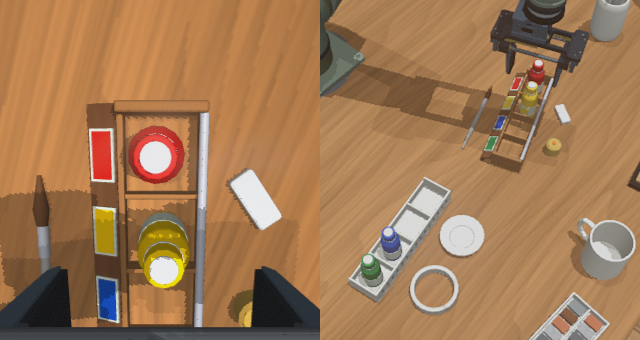

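Blue and green stand upright in their bays on the right. Yellow's cap is at (324,270) and red's at (315,157). Yellow is next.

Request:
{"name": "jog_arm", "arguments": {
  "steps": [
    [[0.013,0.012,0.3,0,0,0],[0.013,0.012,0.6,0,0,0],[0.013,0.012,0.85,0,0,0],[0.013,0.012,0.965,0,0,0],[0.013,0.012,0.965,0,0,0],[0.013,0.012,0.965,0,0,0]]
  ]
}}

```text
clock: 22.5
tool_pos: [505.7, 219.8, 125.1]
eef_rot: [0.001, 0.58, 0.815, 0.001]
wrist_force: [0.5, -0.4, 0.3]
finger_gap: 91.6
finger_force: 0.0
```

Request:
{"name": "jog_arm", "arguments": {
  "steps": [
    [[0,0,0,0,0,0],[0,0,0,0,0,0],[0,0,0,0,0,0],[0,0,0,0,0,0],[0,0,0,0,0,0],[0,0,0,0,0,0]]
  ],
  "claw": -1,
  "newtons": 20
}}

```text
clock: 23.25
tool_pos: [505.0, 219.6, 124.1]
eef_rot: [-0.0, 0.58, 0.815, -0.0]
wrist_force: [-0.8, -0.3, 0.2]
finger_gap: 35.3
finger_force: 20.0
```

Request:
{"name": "jog_arm", "arguments": {
  "steps": [
    [[0,0,-0.2,0,0,0],[0,0,-0.6,0,0,0],[0,0,-1,0,0,0],[0,0,-1,0,0,0],[0,0,-1,0,0,0]]
  ]
}}

```text
clock: 23.88
tool_pos: [504.3, 219.4, 223.2]
eef_rot: [-0.0, 0.58, 0.815, -0.001]
wrist_force: [-1.5, -0.5, -1.6]
finger_gap: 35.6
finger_force: 20.0
```

Request:
{"name": "jog_arm", "arguments": {
  "steps": [
    [[-0.25,-0.09,0,0,0,0],[-0.6,-0.22,0,0,0,0],[-0.901,-0.336,0,0,0,0],[-0.901,-0.336,0,0,0,0]]
  ]
}}

```text
clock: 24.38
tool_pos: [501.7, 121.8, 222.3]
eef_rot: [-0.001, 0.581, 0.814, -0.002]
wrist_force: [0.1, 0.3, -1.0]
finger_gap: 35.5
finger_force: 20.0
```

Request:
{"name": "jog_arm", "arguments": {
  "steps": [
    [[-0.4,-0.15,0,0,0,0],[-0.8,-0.3,0,0,0,0],[-0.901,-0.336,0,0,0,0],[-0.901,-0.336,0,0,0,0]]
  ]
}}

```text
clock: 24.88
tool_pos: [500.4, 27.7, 223.5]
eef_rot: [-0.001, 0.58, 0.814, -0.0]
wrist_force: [0.9, 0.3, -0.6]
finger_gap: 35.5
finger_force: 20.0
```

Request:
{"name": "jog_arm", "arguments": {
  "steps": [
    [[-0.4,-0.15,0,0,0,0],[-0.8,-0.3,0,0,0,0],[-0.901,-0.336,0,0,0,0],[-0.901,-0.336,0,0,0,0]]
  ]
}}

```text
clock: 25.38
tool_pos: [498.5, -68.0, 223.9]
eef_rot: [-0.0, 0.58, 0.815, 0.0]
wrist_force: [0.2, 1.6, -1.2]
finger_gap: 35.9
finger_force: 20.0
```

Request:
{"name": "jog_arm", "arguments": {
  "steps": [
    [[-0.4,-0.15,0,0,0,0.02],[-0.7,-0.26,0,0,0,0.04],[-0.901,-0.336,0,0,0,0.0585],[-0.901,-0.336,0,0,0,0.0585],[-0.901,-0.336,0,0,0,0.0585],[-0.901,-0.336,0,0,0,0.0585]]
  ]
}}

```text
clock: 26.12
tool_pos: [496.1, -163.6, 224.1]
eef_rot: [-0.0, 0.652, 0.759, 0.0]
wrist_force: [-0.6, -0.8, -0.9]
finger_gap: 35.7
finger_force: 20.0
```

Request:
{"name": "jog_arm", "arguments": {
  "steps": [
    [[-0.01,0,0.4,0,0,0],[-0.01,0,0.75,0,0,0],[-0.01,0,0.9,0,0,0],[-0.01,0,0.9,0,0,0],[-0.01,0,0.9,0,0,0]]
  ]
}}

```text
clock: 26.75
tool_pos: [497.1, -166.0, 135.4]
eef_rot: [0.001, 0.652, 0.758, 0.0]
wrist_force: [-0.5, 0.3, -0.2]
finger_gap: 35.1
finger_force: 20.0
```

Request:
{"name": "jog_arm", "arguments": {
  "steps": [
    [[0,0,0.05,0,0,0],[0,0,0.1,0,0,0],[0,0,0.135,0,0,0],[0,0,0.135,0,0,0],[0,0,0.135,0,0,0]]
  ]
}}

```text
clock: 27.38
tool_pos: [496.2, -165.9, 120.7]
eef_rot: [0.0, 0.652, 0.758, -0.0]
wrist_force: [-0.2, -0.1, -1.8]
finger_gap: 35.6
finger_force: 20.0
```

Request:
{"name": "jog_arm", "arguments": {
  "steps": [
    [[0,0,0,0,0,0],[0,0,0,0,0,0],[0,0,0,0,0,0],[0,0,-0.1,0,0,0],[0,0,-0.4,0,0,0],[0,0,-0.8,0,0,0],[0,0,-1,0,0,0],[0,0,-1,0,0,0]]
  ],
  "claw": 0.2
}}

```text
clock: 28.38
tool_pos: [497.0, -166.2, 222.8]
eef_rot: [0.002, 0.652, 0.758, 0.001]
wrist_force: [-0.2, -0.3, 0.0]
finger_gap: 54.4
finger_force: 0.0
```

Request:
{"name": "jog_arm", "arguments": {
  "steps": [
    [[0.45,0.05,0,0,0,0],[0.885,0.1,0,0,0,0],[0.885,0.1,0,0,0,0]]
  ],
  "claw": 1
}}

```text
clock: 28.75
tool_pos: [491.9, -74.8, 219.7]
eef_rot: [-0.001, 0.651, 0.759, -0.001]
wrist_force: [-0.7, -0.2, 0.3]
finger_gap: 81.8
finger_force: 0.0
```

Request:
{"name": "jog_arm", "arguments": {
  "steps": [
    [[0.45,0.05,0,0,0,0],[0.885,0.1,0,0,0,0],[0.885,0.1,0,0,0,0]]
  ]
}}

```text
clock: 29.12
tool_pos: [489.2, 13.3, 220.0]
eef_rot: [-0.0, 0.651, 0.759, -0.0]
wrist_force: [0.4, -0.8, 0.2]
finger_gap: 91.6
finger_force: 0.0
```

Request:
{"name": "jog_arm", "arguments": {
  "steps": [
    [[0.45,0.05,0,0,0,0],[0.885,0.1,0,0,0,0],[0.885,0.1,0,0,0,0]]
  ]
}}

```text
clock: 29.5
tool_pos: [486.4, 101.7, 220.1]
eef_rot: [0.0, 0.651, 0.759, -0.0]
wrist_force: [0.2, -0.3, -0.1]
finger_gap: 91.2
finger_force: 0.0
```

Request:
{"name": "jog_arm", "arguments": {
  "steps": [
    [[0.45,0.05,0,0,0,0],[0.885,0.1,0,0,0,0],[0.885,0.1,0,0,0,0]]
  ]
}}

```text
clock: 29.88
tool_pos: [483.5, 190.3, 220.2]
eef_rot: [0.0, 0.651, 0.759, -0.0]
wrist_force: [0.3, -0.6, -0.0]
finger_gap: 91.3
finger_force: 0.0
```

Request:
{"name": "jog_arm", "arguments": {
  "steps": [
    [[0.45,0.05,0,0,0,-0.03],[0.885,0.1,0,0,0,-0.0585],[0.885,0.1,0,0,0,-0.0585],[0.885,0.1,0,0,0,-0.0585],[0.885,0.1,0,0,0,-0.0585]]
  ]
}}

```text
clock: 30.5
tool_pos: [479.9, 277.3, 220.5]
eef_rot: [0.0, 0.581, 0.814, -0.0]
wrist_force: [-0.0, -0.3, 0.4]
finger_gap: 91.4
finger_force: 0.0
```

Run:
```python
from caps import *;from bench import sensors,vision
s=sensors.read_state();c=vision.read_camera("wrist");a=vision.read_camera("scene")["color"]
print(s["clock"],s["tool_pos"].round(1),s["eef_rot"].round(3))
for k,P in {"red":(479.6,278.9,107)}.items(): print(k,plane(c,disc(c,*proj(c,P,s).round().astype(int)),107,s).round(1))
cv2.imwrite("pics/w6.png",np.hstack([c["color"][:340,160:480],a[80:420,180:500]]))
```

```text
30.5 [479.9 277.3 220.5] [ 0.     0.581  0.814 -0.   ]
red [479.9 278.9 107. ]
```

View pics/w6.png

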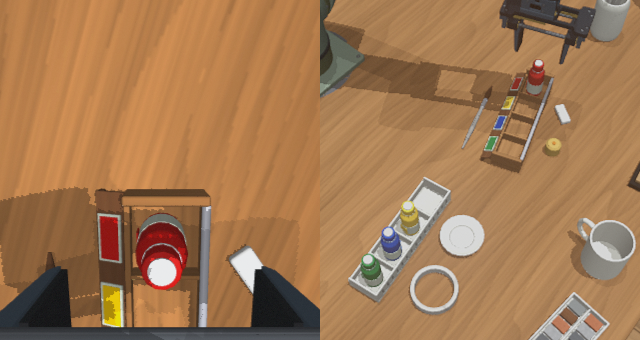

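Three bottles stand upright in their bays. Red's cap is at (321,272), almost under the TCP. Red is next.

Request:
{"name": "jog_arm", "arguments": {
  "steps": [
    [[0,0,0.3,0,0,0],[0,0,0.6,0,0,0],[0,0,0.85,0,0,0],[0,0,0.965,0,0,0],[0,0,0.965,0,0,0],[0,0,0.965,0,0,0]]
  ]
}}

```text
clock: 31.35
tool_pos: [480.2, 279.3, 125.1]
eef_rot: [0.0, 0.58, 0.815, 0.001]
wrist_force: [-0.7, -0.7, -0.6]
finger_gap: 91.3
finger_force: 0.0
```

Request:
{"name": "jog_arm", "arguments": {
  "steps": [
    [[0,0,0,0,0,0],[0,0,0,0,0,0],[0,0,0,0,0,0],[0,0,0,0,0,0],[0,0,0,0,0,0],[0,0,0,0,0,0]]
  ],
  "claw": -1,
  "newtons": 20
}}

```text
clock: 32.1
tool_pos: [479.6, 279.1, 124.1]
eef_rot: [0.0, 0.58, 0.815, -0.0]
wrist_force: [-0.1, 0.6, -0.2]
finger_gap: 36.0
finger_force: 20.0
```

Request:
{"name": "jog_arm", "arguments": {
  "steps": [
    [[0,0,-0.2,0,0,0],[0,0,-0.6,0,0,0],[0,0,-1,0,0,0],[0,0,-1,0,0,0],[0,0,-1,0,0,0]]
  ]
}}

```text
clock: 32.72
tool_pos: [479.0, 278.8, 223.2]
eef_rot: [-0.0, 0.58, 0.815, -0.001]
wrist_force: [0.1, -0.5, -1.0]
finger_gap: 35.6
finger_force: 20.0
```

Request:
{"name": "jog_arm", "arguments": {
  "steps": [
    [[-0.25,-0.08,0,0,0,0],[-0.6,-0.2,0,0,0,0],[-0.905,-0.295,0,0,0,0],[-0.905,-0.295,0,0,0,0]]
  ]
}}

```text
clock: 33.22
tool_pos: [480.4, 182.1, 222.4]
eef_rot: [-0.001, 0.581, 0.814, -0.002]
wrist_force: [-0.0, 0.1, -0.3]
finger_gap: 35.9
finger_force: 20.0
```

Request:
{"name": "jog_arm", "arguments": {
  "steps": [
    [[-0.4,-0.13,0,0,0,0],[-0.8,-0.26,0,0,0,0],[-0.905,-0.295,0,0,0,0],[-0.905,-0.295,0,0,0,0]]
  ]
}}

```text
clock: 33.72
tool_pos: [483.1, 89.1, 223.6]
eef_rot: [-0.001, 0.58, 0.814, -0.0]
wrist_force: [0.6, 0.4, -0.6]
finger_gap: 35.5
finger_force: 20.0
```

Request:
{"name": "jog_arm", "arguments": {
  "steps": [
    [[-0.4,-0.13,0,0,0,0],[-0.8,-0.26,0,0,0,0],[-0.905,-0.295,0,0,0,0],[-0.905,-0.295,0,0,0,0]]
  ]
}}

```text
clock: 34.22
tool_pos: [485.1, -5.7, 224.0]
eef_rot: [-0.0, 0.58, 0.815, 0.0]
wrist_force: [-0.2, -0.1, -0.5]
finger_gap: 35.8
finger_force: 20.0
```

Request:
{"name": "jog_arm", "arguments": {
  "steps": [
    [[-0.4,-0.13,0,0,0,0.02],[-0.7,-0.23,0,0,0,0.04],[-0.905,-0.295,0,0,0,0.0585],[-0.905,-0.295,0,0,0,0.0585],[-0.905,-0.295,0,0,0,0.0585],[-0.905,-0.295,0,0,0,0.0585]]
  ]
}}

```text
clock: 34.98
tool_pos: [486.7, -100.3, 224.1]
eef_rot: [-0.0, 0.651, 0.759, 0.0]
wrist_force: [-0.5, -0.7, -0.4]
finger_gap: 35.7
finger_force: 20.0
```

Request:
{"name": "jog_arm", "arguments": {
  "steps": [
    [[-0.01,0,0.4,0,0,0],[-0.01,0,0.75,0,0,0],[-0.01,0,0.9,0,0,0],[-0.01,0,0.9,0,0,0],[-0.01,0,0.9,0,0,0]]
  ]
}}

```text
clock: 35.6
tool_pos: [487.7, -102.6, 135.3]
eef_rot: [0.001, 0.652, 0.758, 0.001]
wrist_force: [1.1, 0.8, -0.6]
finger_gap: 35.6
finger_force: 20.0
```

Request:
{"name": "jog_arm", "arguments": {
  "steps": [
    [[0,0,0.05,0,0,0],[0,0,0.1,0,0,0],[0,0,0.135,0,0,0],[0,0,0.135,0,0,0],[0,0,0.135,0,0,0]]
  ]
}}

```text
clock: 36.22
tool_pos: [486.8, -102.6, 120.6]
eef_rot: [0.0, 0.652, 0.758, -0.0]
wrist_force: [0.3, 0.3, -1.1]
finger_gap: 35.4
finger_force: 20.0
```

Request:
{"name": "jog_arm", "arguments": {
  "steps": [
    [[0,0,0,0,0,0],[0,0,0,0,0,0],[0,0,0,0,0,0],[0,0,-0.1,0,0,0],[0,0,-0.4,0,0,0],[0,0,-0.8,0,0,0],[0,0,-1,0,0,0],[0,0,-1,0,0,0]]
  ],
  "claw": 0.2
}}

```text
clock: 37.22
tool_pos: [487.6, -102.7, 222.7]
eef_rot: [0.002, 0.652, 0.758, 0.001]
wrist_force: [0.1, -1.0, 0.4]
finger_gap: 54.5
finger_force: 0.0
```

Request:
{"name": "jog_arm", "arguments": {
  "steps": [
    [[0.4,0,0,0,0,0],[0.9,0,0,0,0,0],[0.9,0,-0.3,0,0,0],[0.9,0,-0.5,0,0,0],[0.9,0,-0.5,0,0,0]]
  ]
}}

```text
clock: 37.85
tool_pos: [473.6, -13.4, 270.9]
eef_rot: [0.001, 0.652, 0.758, 0.0]
wrist_force: [0.8, -0.5, 0.1]
finger_gap: 54.9
finger_force: 0.0
```

Run:
```python
from caps import *;from bench import sensors,vision
s=sensors.read_state();a=vision.read_camera("scene")["color"];b=vision.read_camera("side")["color"]
print(s["clock"],s["tool_pos"].round(1))
cv2.imwrite("pics/w7.png",np.hstack([a[130:430,130:480],b[100:400,180:530]]))
```

```text
37.85 [473.6 -13.4 270.9]
```

View pics/w7.png

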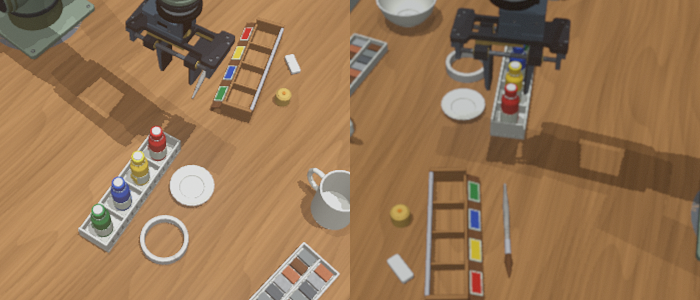

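All four bottles stand upright in the white rack, red to green from left to right. The storage rack is empty and the gripper is clear.

```bash
python3 -c "
from bench import job_done;print(job_done())"
```

```text
the job is handed in; nothing more can be done
None
```

The four bottles (red, yellow, blue, green from left to right) stand upright and released in the white rack's bays, and the job is handed in at about 38 s on the robot's clock.

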